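Ready the gate remote on the sliding key tray

ROBOT

A 6-joint arm with a two-finger parallel gripper is mounted at the origin on the work surface. World frame = base frame: x ahead of the robot, y to its left, z up, the work surface at z = 0. Lengths are in mm, angles in rad, forces in N, time in s.
With the tool pointing down it reaches from about 275 to 750 mm from the base axis. Payload 10.2 kg.
Tool frame: the origin (TCP) lies at the very end of the fingers, on their centre line; the grasp point (between the pads) lies 19 mm behind it; z points along the fingers, y is the line along which they close (so a half turn about z gives the same grasp; the last joint's range is limited). The gripper opens to 85 mm and grips with 20 to 120 N. Pads are 22 mm wide; open, the fingers measure 114 mm over their backs; the gripper's body (76 mm by 85 mm) begins 54 mm behind the grasp point. The pads swing forward as they close: fully open they stand 13 mm farther back than shut.
Start: joints at [1.105, 0.313, 1.498, -0, 1.331, -0.223], TCP at [126.234, 509.604, 202.294] pointing down, gripper open.
Joint ranges: [-2.94, 2.94], [-0.97, 2.17], [0.19, 2.56], [-1.23, 4.37], [0.02, 3.11], [-2.88, 2.88]. Speed limits (rad/s): [2.39, 2.39, 3.01, 3.14, 3.14, 3.14].

INTERFACE

Orientations are given as a unit quaternion [w, x, y, z].
In Python, from rig import monitor, eyes, job gives the robot as it stands. The module is installed in compiled form; this text tells all that it offers.
- The arm moves only by the tool send_rows, never from a script. Its argument "targets" is one flat list of numbers, 7 for each row, row after row: the turn, a rotation vector about the tool's x, y, z in degrees, then the shift along the tool's x, y, z in units of 60 mm (1.0 is 60 mm), then the opening, from -1 (shut) to 1 (fully open), so that 0 is half open. A call has 1 to 5 rows; each row shifts and turns the commanded pose from where the row before left it, along the tool's axes as they then stand; what a row does not reach is not made up. A row lasts 1/8 s, in which the tool goes at most 62.5 mm and 10.7 degrees, less where a joint would pass 70% of its speed; a pose out of reach is approached as far as the arm can. A call is refused whole if a number of a shift passes 1 or a number of a turn 10.7, either way. A call with a gripper value outside its range is refused whole. The fingers move at their own pace and stop on an object; "newtons" is the grip in N (left out, the last holds). Time passes only in rows, so rows that do not move let the fingers close. It gives the time, the measured TCP pose, the force, the opening and the grip force at its end, in the units of the state.
- monitor.sense(): the state, without advancing time (a new reading comes with each control period).
- eyes.capture(name): name is "scene" or "top" or "wrist"; returns a dict with "img" (420x560x3 uint8, red, green, blue), "K" (3x3 intrinsics, pixels), "R" (3x3) and "t" (3): a world point X has camera coordinates R X + t. Camera axes: x right, y down, z forward; pixel columns grow to the right and rows downward; lengths in mm; the calibration is good to about 2 mm. A picture is of the moment at which its call begins. There is no depth.
- job.finish_job(): hands the job in; it is judged then, once.
The state is a dict: "time_s": time; "joints": joint angles; "dq": joint speeds; "tau": joint torques, N m; "eef_pos": TCP position; "ee_rot": TCP orientation; "force": force on the tool from outside, world axes, zero at the start; "wrist_torque": the same for the moment, N m; "grip_width": opening from 0.0 (shut) to 1.0 (fully open); "grip_force": force on a finger pad.
Only numpy, scipy, OpenCV 4.12 (cv2) and the standard library are available. Lean on these libraries where they do the work, as an engineer would, in place of code of your own. Each camera call takes 0.05 s, during which the arm holds its last target. There are 200 camera calls.

TASK

The gate remote is lying face down on the hall cabinet. Turn it over and lay it flat in the coral key tray with its orange button facing up; then push the tray along its rail, towards the end with the chrome ball, until it clicks into the first stop (not a later one), and leave it resting there. Leave everything else on the cabinet where it is.

Things in the scene. Friction and masses are not known exactly. Their poses are not given: they have to be found in the camera images.
- remote: Dark grey gate remote, a block 44 (its x) by 56 (y) by 28 mm (z), about 70 g; origin at the block's middle. -z face: the front, with a flush 28 mm round orange button and a small green lamp. +z face: plain back with a lighter grey battery door and a screw head. It starts face down on the cabinet top (z = 0), +z up. It can stand by itself on its 44 x 28 mm end.
- rail: Aluminium rail fixed to the cabinet, 60 mm wide (x), 520 long (y), 18 high; 12 mm thick end blocks, 30 mm high; origin: centre of its underside. Chrome ball, 34 mm, at the -y end; the other end is black. Hidden stops: the first at a carriage travel of 0.11 to 0.17 (varies, not visible), a second 0.085 further. A stop pulls the tray in over the last few mm and centres it.
- carriage (a joint): Travel of the tray along the rail, m: grows as the tray slides along the rail's -y, towards the chrome ball; 0 near the black end (tray centre at rail y = +0.12), at most 0.27; starts at 0 to 0.03. Sliding takes 2 to 5 N and it stays where it is left; pushing it out of a stop takes some 12 to 22 N.
- tray_floor (a point): Centre of the top of the coral tray's inner floor, 32 mm above the cabinet; moves with the tray, axes parallel to the rail's. The tray is 120 (x) by 140 mm (y) outside, walls 4 mm thick rising 20 mm above this floor. It is fixed on its carriage, a black plate 70 x 140 mm under it, 20 to 28 mm above the cabinet.
- pad_face (a point): Middle of the outer face of the black rubber push pad, 60 mm wide (x) and 20 mm high, standing 20 mm off the tray's upright end wall at the black-end side (rail +y side); this point is 40 mm above the cabinet. Push it along the rail's -y. The pad is sprung: it gives 8 mm towards the tray, about 2 N per mm, then is solid.
- index_pin (a joint): Drop of the chrome index pin, m: 0 while it rides between stops, about 0.0055 when dropped into a stop. Its 12 mm head shows on a black 34 x 34 mm post at the chrome-ball end of the tray, 86 mm from the tray's centre, post top 46 mm above the cabinet: 9.5 mm proud between stops, 4 mm proud in a stop.
- vase: White ceramic vase, 160 mm tall, 92 mm wide, loose; origin at the centre of its foot. Leave alone.
- tube: Standing stainless steel twist cap tube, 33 mm wide, 106 mm tall, loose; origin at its foot. Leave alone.
- clip_hook: Grey plastic clip-on hook, about 60 x 30 x 43 mm, loose; origin at its foot. Leave alone.
- door_knob: Loose chrome door knob standing on its rose, 56 mm wide, 68 mm tall; origin at its foot. Leave alone.
- key_a: Brass key lying flat, 54 mm long, 4 mm thick; origin at its underside. Leave alone.
- key_b: Steel key lying flat, 54 mm long, 4 mm thick; origin at its underside. Leave alone.
Not all that is in view belongs to the job. Leave any yellow look-alike of the remote alone.

How it is judged (in metres and radians):
On the way:
1. the remote lies flat in the tray, button up, before the tray has been pushed to the stop (x of remote in the frame of tray_floor between -0.036 and 0.036 m and y of remote in the frame of tray_floor between -0.042 and 0.042 m and z of remote in the frame of tray_floor between 0.008 and 0.019 m and angle between remote's own z axis and vertical above 3 rad and value of joint carriage below 0.09 m and linear speed of remote below 0.02 m/s and contact force between remote and the fingers below 0.1 N), for 0.2 s.
At the end, for the whole second after the job is handed in: The remote lies flat (within about 8 degrees) on the tray's floor with its orange button up, wholly inside the walls (centre within 36 mm across and 42 mm along the tray's middle), and the tray is at rest at the first stop with the index pin dropped in by more than 3.5 mm (x of remote in the frame of tray_floor between -0.036 and 0.036 m and y of remote in the frame of tray_floor between -0.042 and 0.042 m and z of remote in the frame of tray_floor between 0.008 and 0.019 m and angle between remote's own z axis and vertical above 3 rad and value of joint index_pin above 0.0035 m and value of joint carriage between 0.1 and 0.183 m and velocity of joint carriage between -0.005 and 0.005 m/s and linear speed of remote below 0.02 m/s); the robot touches nothing.
It fails at once if the vase or tube is moved by more than 25 mm or tipped (distance of any of vase, tube from where it was at the start of the episode above 0.025 m or angle between any of vase, tube's own z axis and vertical above 0.5 rad).
It fails at once if the clip hook or door knob is moved by more than 25 mm or tipped (distance of any of clip_hook, door_knob from where it was at the start of the episode above 0.025 m or angle between any of clip_hook, door_knob's own z axis and vertical above 0.5 rad).
It fails at once if the key a or key b is moved by more than 25 mm or tipped (distance of any of key_a, key_b from where it was at the start of the episode above 0.025 m or angle between any of key_a, key_b's own z axis and vertical above 0.5 rad).
It also fails if it takes over 72 s, if anything falls off the work surface, if the arm or the gripper's body presses on something with over 40 N, if the wrist force passes 120 N, or if a joint passes its speed limit or range.

## Working session

There is one attempt and no reset: what is moved stays moved. The work goes in short steps, Python scripts to look and compute and a tool call to move; the robot and the scene stay as the last step left them, time stands still between calls to the robot, and variables do not carry over. Pictures are saved under pics/ and viewed, at most 10 in all, crops included, and the job is handed in when it is done.

Besides the shell and the picture viewer there is one more tool, called after "Emit:" by a JSON object that holds its "name" and its "arguments", one argument or row to a line. send_rows: Moves the arm, as the interface text tells. Its arguments: {"type":"object","properties":{"targets":{"type":"array","items":{"type":"number"}},"newtons":{"type":"number"}},"required":["targets"]}

```bash
mkdir -p pics; cat > h.py <<'E'
import numpy as np, cv2
from rig import monitor, eyes, job
def cap(n,f):
    c=eyes.capture(n); cv2.imwrite('pics/'+f,cv2.cvtColor(c['img'],cv2.COLOR_RGB2BGR)); np.savez('pics/'+f[:-4],K=c['K'],R=c['R'],t=c['t']); return c
def ray(f,u,v,z):
    c=np.load('pics/'+f+'.npz'); R,t=c['R'],c['t'].ravel()
    d=R.T@np.linalg.inv(c['K'])@np.array([u,v,1.]); o=-R.T@t
    return o+d*(z-o[2])/d[2]
E
python3 - <<'E'
from h import *
for n in('top','scene'):
    c=cap(n,n+'0.png'); print(n,-c['R'].T@c['t'].ravel(),c['K'][0,0])
s=monitor.sense(); print(s)
E
```

```text
top [ 431.00660558  -13.00189214 1053.95824636] 480.99732222857205
scene [1167.28900062  203.98596774 1062.86599221] 447.580987748304
{'time_s': 0.1, 'joints': array([ 1.10459898e+00,  3.13411215e-01,  1.49835618e+00,  5.02595646e-05,
        1.33099714e+00, -2.23452100e-01]), 'dq': array([-0.00090753, -0.00193117, -0.00209802,  0.00014688, -0.0003374 ,
        0.00262647]), 'tau': array([ 1.52621327e-03, -4.12896109e+01, -2.60142392e+01, -3.13174969e-04,
        3.11172043e-03,  1.76431251e-05]), 'eef_pos': array([126.09951231, 509.36657998, 201.78539181]), 'ee_rot': array([-2.21037587e-04,  1.21080766e-01,  9.92642486e-01, -5.43200307e-04]), 'force': array([ 0.3003091 , -0.12803898, -0.04252214]), 'wrist_torque': array([ 0.00717684, -0.01965814, -0.00400552]), 'grip_force': 0.0, 'grip_width': 1.0011423226644194}
```

View pics/top0.png

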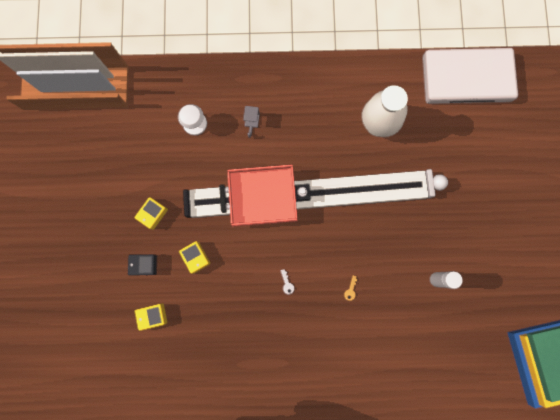

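View pics/scene0.png

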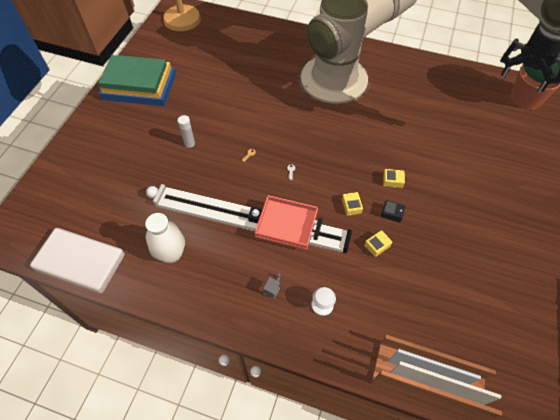

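The top view shows the dark remote at about (142,265), yellow look-alikes at (151,213), (194,257) and (150,317), and the tray at (263,195). The rail runs from its black end at (188,203) to the chrome ball at (440,183). I'll enlarge this for exact corners.

```bash
python3 - <<'E'
from h import *
i=cv2.imread('pics/top0.png')
cv2.imwrite('pics/c1.png',cv2.resize(i[150:340,115:315],None,fx=4,fy=3.15789,interpolation=cv2.INTER_CUBIC)[:600])
cv2.imwrite('pics/c1.png',cv2.resize(i[155:335,120:320],None,fx=3.3,fy=3.3,interpolation=cv2.INTER_CUBIC))
E
```

```text
(no output)
```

View pics/c1.png

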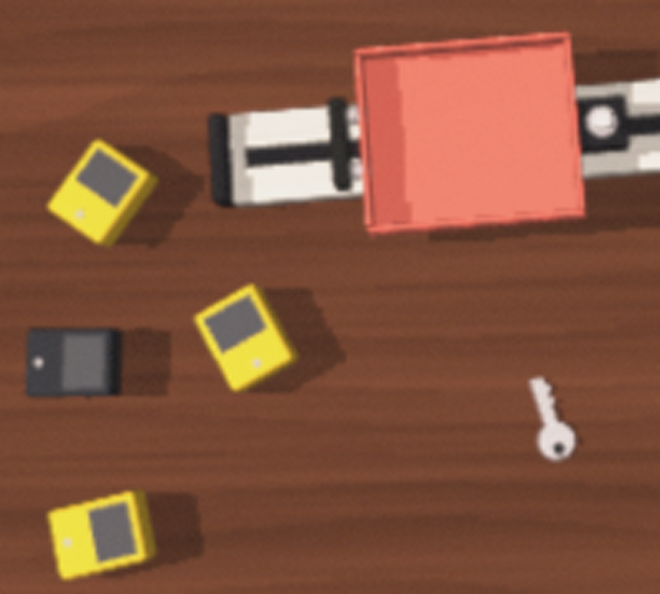

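The crop shows the remote's top face with corners at about (27,330), (107,330), (107,395) and (27,395). The tray rim corners are at (356,50), (568,34), (584,215) and (369,232). The pad is the bar at x≈340, and the index pin is at (601,120).

```bash
python3 - <<'E'
from h import *
np.set_printoptions(precision=1,suppress=True)
P=lambda u,v,z: ray('top0',120+u/3.3,155+v/3.3,z)
r=[P(*p,28) for p in((27,329),(106,329),(106,395),(27,396))]
print('remote',np.array(r),np.mean(r,0),[np.linalg.norm(r[i]-r[i-1]) for i in range(4)])
t=[P(*p,52) for p in((356,50),(568,34),(584,215),(369,232))]
print('tray',np.array(t),np.mean(t,0),[np.linalg.norm(t[i]-t[i-1]) for i in range(4)])
print('pin',P(601,118,55),'pad',P(331,98,50),P(337,188,50))
print('block',P(212,115,30),P(217,205,30))
b=ray('top0',440,183,40);print('ball',b)
for n,p in dict(vase=(394,98,160),tube=(454,280,106),hook=(250,117,40),knob=(192,118,60),keyb=(287,282,3),keya=(350,288,3),y1=(151,213,28),y2=(193,257,28)).items(): print(n,ray('top0',*p))
E
```

```text
remote [[481.3 318.7  28. ]
 [480.2 267.7  28. ]
 [438.1 267.   28. ]
 [438.6 317.6  28. ]] [459.6 292.7  28. ] [np.float64(42.75236541647793), np.float64(50.97162084846638), np.float64(42.094449107730846), np.float64(50.63723632646618)]
tray [[654.7 102.8  52. ]
 [662.  -34.2  52. ]
 [544.3 -41.4  52. ]
 [536.5  95.2  52. ]] [599.4  30.6  52. ] [np.float64(118.37339514056264), np.float64(137.19684520191115), np.float64(117.9766438135591), np.float64(136.8216447146551)]
pin [606.  -53.8  55. ] pad [623.9 119.3  50. ] [565.4 115.7  50. ]
block [618.3 200.   30. ] [558.7 196.3  30. ]
ball [ 618.6 -350.    40. ]
vase [ 766.  -232.9  160. ]
tube [ 414.2 -341.8  106. ]
hook [775.2  55.   40. ]
knob [769.1 178.3  60. ]
keyb [416.2 -17.7   3. ]
keya [ 400.4 -152.9    3. ]
y1 [569.7 271.7  28. ]
y2 [473.4 180.7  28. ]
```

Emit:
{"name": "send_rows", "arguments": {
  "targets": [0,0,9.5,0,0,0,1,0,0,9.5,0,0,0,1,0,0,9.5,0,0,0,1,0,0,9.5,0,0,0,1,0,0,9.5,0,0,0,1]
}}

```text
time_s: 0.72
eef_pos: [126.1, 509.4, 201.9]
ee_rot: [0.0, 0.513, 0.858, -0.0]
force: [-0.1, -0.5, -0.7]
grip_width: 1.0
grip_force: 0.0
```

Emit:
{"name": "send_rows", "arguments": {
  "targets": [0,0,9.5,0,0,0,1,0,0,9.5,0,0,0,1,0,0,9.5,0,0,0,1,0,0,0,-0.5,0.8,0.2,1,0,0,0,-0.5,0.8,0.2,1]
}}

```text
time_s: 1.35
eef_pos: [223.0, 448.9, 177.7]
ee_rot: [0.0, 0.706, 0.708, -0.0]
force: [0.6, 1.1, -0.3]
grip_width: 0.998
grip_force: 0.0
```

Emit:
{"name": "send_rows", "arguments": {
  "targets": [0,0,0,-0.5,0.8,0.2,1,0,0,0,-0.5,0.8,0.2,1,0,0,0,-0.4,0.8,0.2,1,0,0,0,-0.3,0.8,0,1,0,0,0,0,0.76,0,1]
}}

```text
time_s: 1.98
eef_pos: [461.7, 346.7, 142.0]
ee_rot: [-0.0, 0.707, 0.707, -0.0]
force: [-0.7, 0.5, 0.2]
grip_width: 0.999
grip_force: 0.0
```

Emit:
{"name": "send_rows", "arguments": {
  "targets": [0,-10,0,0,0,0,1,0,-10,0,0,0,0,1,0,-10,0,0,0,0,1,0,0,0,0,0,0,1]
}}

```text
time_s: 2.48
eef_pos: [459.0, 349.4, 139.7]
ee_rot: [0.183, 0.681, 0.685, -0.185]
force: [0.4, 0.5, -0.4]
grip_width: 1.001
grip_force: 0.0
```

```bash
python3 - <<'E'
from h import *
c=cap('wrist','w1.png'); i=cv2.imread('pics/w1.png')
for dx in(-22,22):
  for dy in(-28,28):
    p=c['R']@np.array([459.6+dx,291+dy,28])+c['t'].ravel(); q=c['K']@p; print(q[:2]/q[2]); cv2.circle(i,tuple((q[:2]/q[2]).astype(int)),3,(0,0,255),-1)
cv2.imwrite('pics/w1m.png',i)
E
```

```text
[259.88918851 201.47535472]
[257.2903015  158.90200447]
[302.99115034 201.77893592]
[306.69518887 159.25717428]
```

View pics/w1m.png

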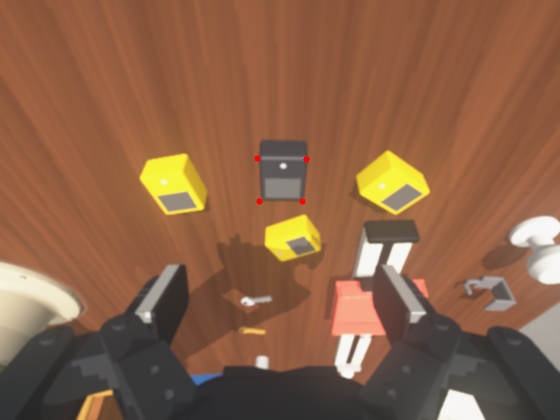

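The projected corners land on the remote's top face, (258–306, 159–201), within about 1 px. I'll go in along the tool axis.

Emit:
{"name": "send_rows", "arguments": {
  "targets": [0,0,0,0.39,0.02,0.4,1,0,0,0,0,0,0.8,1,0,0,0,0,0,0.7,1,0,0,0,0,0,0.47,1,0,0,0,0,0,0,1]
}}

```text
time_s: 3.15
eef_pos: [461.1, 295.7, 7.2]
ee_rot: [0.182, 0.683, 0.683, -0.184]
force: [0.7, 0.4, 0.1]
grip_width: 1.0
grip_force: 0.0
```

Emit:
{"name": "send_rows", "arguments": {
  "targets": [0,0,0,0,0,0,-1,0,0,0,0,0,0,-1,0,0,0,0,0,0,-1,0,0,0,0,0,0,-1,0,0,0,0,0,0,-1],
  "newtons": 50
}}

```text
time_s: 3.78
eef_pos: [461.3, 297.4, 7.5]
ee_rot: [0.183, 0.682, 0.684, -0.183]
force: [-0.7, -0.5, -0.1]
grip_width: -0.001
grip_force: 0.0
```

```bash
python3 - <<'E'
from h import *
c=cap('top','t2.png'); w=cap('wrist','w2.png')
a=cv2.resize(c['img'][220:320,100:220],(480,400)); b=cv2.resize(w['img'],(320,240)); b=cv2.copyMakeBorder(b,0,160,0,0,0)
cv2.imwrite('pics/m2.png',cv2.cvtColor(np.hstack([a,b]),cv2.COLOR_RGB2BGR))
E
```

```text
(no output)
```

View pics/m2.png

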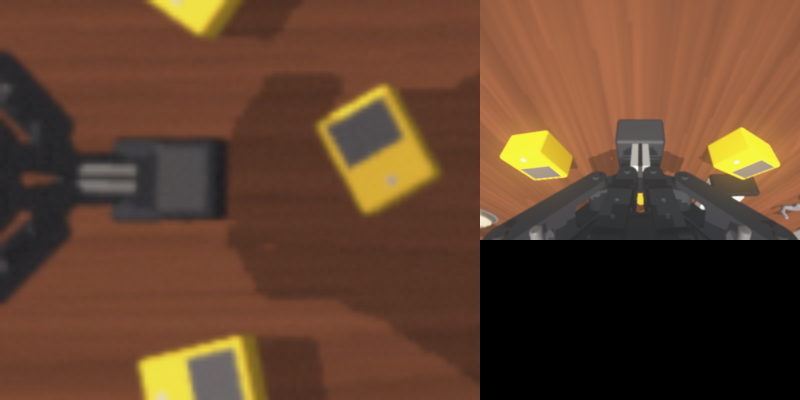

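```bash
python3 - <<'E'
from h import *
c=np.load('pics/t2.npz')
def pr(X,n='t2'):
    c=np.load(f'pics/{n}.npz');q=c['K']@(c['R']@np.array(X)+c['t'].ravel());return q[:2]/q[2]
for X in([461,297.4,7.5],[461,307,24],[461,312,32.5]): print(X,4*(pr(X)-[100,220]), pr(X,'w2')*320/560)
print([4*(pr([461,y,z])-[100,220]) for y in(263,319) for z in(0,28)])
s=cap('scene','s2.png')
p=pr([461,297,15],'s2').astype(int);print(p)
i=cv2.imread('pics/s2.png');w=cv2.imread('pics/w2.png')
a=cv2.resize(i[p[1]-40:p[1]+40,p[0]-40:p[0]+40],(400,400),interpolation=cv2.INTER_CUBIC)
b=cv2.resize(w[200:320,220:340],(400,400),interpolation=cv2.INTER_CUBIC)
cv2.imwrite('pics/m3.png',np.hstack([a,b]))
E
```

```text
[461, 297.4, 7.5] [163.30113249 177.26812692] [160.48743904 138.40991337]
[461, 307, 24] [136.09885613 176.98941158] [160.5501081  146.96270499]
[461, 312, 32.5] [121.64129225 176.84467712] [160.58828134 152.09537508]
[array([230.521064  , 176.14289911]), array([216.71892657, 174.94164265]), array([127.73063358, 178.47153997]), array([111.13797646, 177.33363396])]
[394 210]
```

View pics/m3.png

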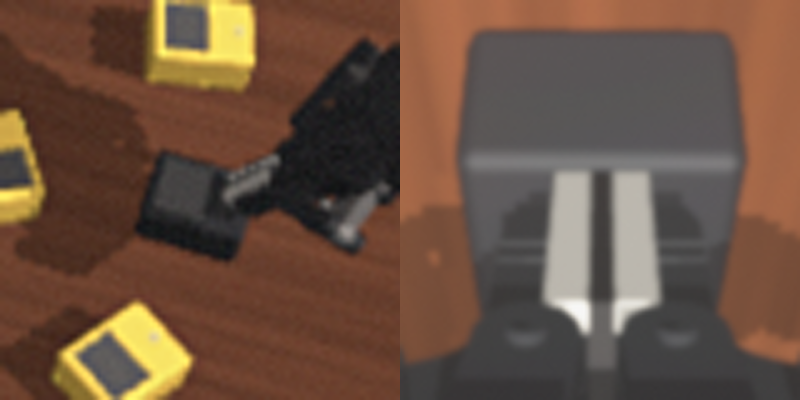

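The images show the remote has not moved. The pads closed just over its top, so the grip was too high. I'll open, reduce the tilt to 25° and go about 6 mm lower.

Emit:
{"name": "send_rows", "arguments": {
  "targets": [0,0,0,0,0,0,1,0,0,0,0,0,0,1,0,0,0,0,0,0,1,0,0,0,0,0,0,1,0,5,0,0,0,0,1]
}}

```text
time_s: 4.55
eef_pos: [460.9, 297.9, 6.7]
ee_rot: [0.152, 0.689, 0.692, -0.153]
force: [0.5, 0.5, 0.1]
grip_width: 1.002
grip_force: 0.0
```

Emit:
{"name": "send_rows", "arguments": {
  "targets": [0,0,0,0.05,0,0.1,1,0,0,0,0,0,0,1,0,0,0,0,0,0,0.5,0,0,0,0,0,0,0.3],
  "newtons": 50
}}

```text
time_s: 5.05
eef_pos: [461.3, 297.7, 0.6]
ee_rot: [0.153, 0.69, 0.691, -0.153]
force: [1.1, -0.0, -0.1]
grip_width: 0.651
grip_force: 0.0
```

Emit:
{"name": "send_rows", "arguments": {
  "targets": [0,0,0,0,0,0,-0.2,0,0,0,0,0,0,-0.2,0,0,0,0,0,0,-0.2]
}}

```text
time_s: 5.42
eef_pos: [461.4, 297.9, 1.4]
ee_rot: [0.153, 0.69, 0.691, -0.153]
force: [-1.9, 1.9, 4.8]
grip_width: 0.444
grip_force: 49.5
```

Emit:
{"name": "send_rows", "arguments": {
  "targets": [0,0,0,0,0,0,-1,0,0,0,0,0,-0.2,-1,0,0,0,0,0,-0.5,-1,0,0,0,0,0,-0.9,-1,0,0,0,0,0,0,-1]
}}

```text
time_s: 6.05
eef_pos: [462.7, 340.5, 91.7]
ee_rot: [0.154, 0.69, 0.691, -0.149]
force: [-0.5, -0.1, -0.7]
grip_width: 0.425
grip_force: 51.1
```

```bash
python3 - <<'E'
from h import *
s=cap('scene','s3.png');w=cap('wrist','w3.png')
def pr(X,c): q=c['K']@(c['R']@np.array(X)+c['t'].ravel());return q[:2]/q[2]
e=monitor.sense()['eef_pos'];p=pr(e,s).astype(int);print(e,p)
i=cv2.imread('pics/s3.png');w=cv2.imread('pics/w3.png')
a=cv2.resize(i[p[1]-50:p[1]+50,p[0]-50:p[0]+50],(400,400),interpolation=cv2.INTER_CUBIC)
b=cv2.resize(w[150:350,180:380],(400,400),interpolation=cv2.INTER_CUBIC)
cv2.imwrite('pics/m4.png',np.hstack([a,b]))
E
```

```text
[461.13746579 338.18765964  87.81996803] [415 200]
```

View pics/m4.png

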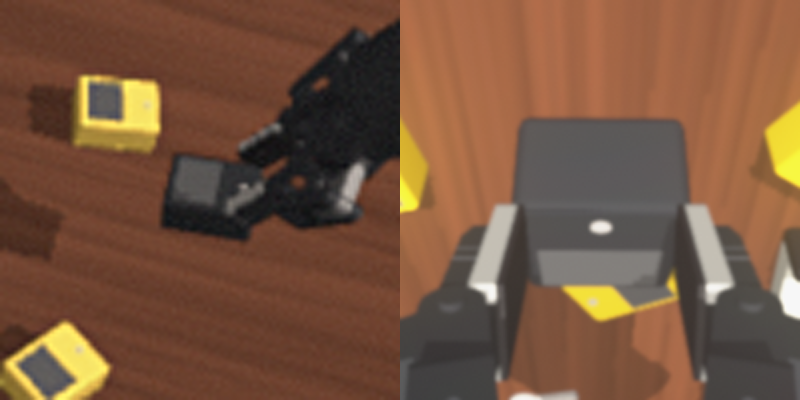

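The remote is held across its 44 mm sides and level, with 0.7 N on the wrist, which matches its weight. Next: vertical, lift, yaw, and then tilt the other way over the tray.

Emit:
{"name": "send_rows", "arguments": {
  "targets": [0,8.3,0,0,0,0,-1,0,8.3,0,0,0,0,-1,0,8.4,0,0,0,0,-1,0,0,0,0,0.8,-0.5,-1,0,0,0,0,0.8,-0.5,-1],
  "newtons": 70
}}

```text
time_s: 6.78
eef_pos: [557.6, 336.9, 147.3]
ee_rot: [-0.001, 0.707, 0.707, -0.002]
force: [1.6, 0.5, -0.5]
grip_width: 0.392
grip_force: 72.0
```

Emit:
{"name": "send_rows", "arguments": {
  "targets": [0,0,9.7,0,0,0,-1,0,0,9.7,0,0,0,-1,0,0,9.7,0,0,0,-1,0,0,9.7,0,0,0,-1,0,0,9.7,0,0,0,-1]
}}

```text
time_s: 7.4
eef_pos: [556.8, 337.5, 146.1]
ee_rot: [0.0, 0.936, 0.352, -0.002]
force: [0.2, -0.1, -0.7]
grip_width: 0.392
grip_force: 72.9
```

Emit:
{"name": "send_rows", "arguments": {
  "targets": [0,0,9.7,0,0,0,-1,0,0,9.7,0,0,0,-1,0,0,9.7,0,0,0,-1,0,0,9.4,0,0,0,-1,0,0,0,0,0,0,-1]
}}

```text
time_s: 8.02
eef_pos: [556.9, 337.6, 146.4]
ee_rot: [0.0, 1.0, 0.027, -0.001]
force: [0.2, -0.2, -0.9]
grip_width: 0.394
grip_force: 72.8
```

Emit:
{"name": "send_rows", "arguments": {
  "targets": [0,0,0,0,0.8,0,-1,0,0,0,0,0.8,0,-1,0,0,0,0,0.8,0,-1,0,0,0,0,0.8,0,-1,0,0,0,0,0.8,0,-1]
}}

```text
time_s: 8.65
eef_pos: [569.8, 96.8, 147.2]
ee_rot: [0.0, 1.0, 0.029, -0.001]
force: [-0.3, 0.3, -0.7]
grip_width: 0.392
grip_force: 72.8
```

Emit:
{"name": "send_rows", "arguments": {
  "targets": [0,9.3,0,0,0,0,-1,0,9.3,0,0,0,0,-1,0,9.3,0,0,0,0,-1,0,9.3,0,0,0,0,-1,0,9.3,0,0,0,0,-1]
}}

```text
time_s: 9.28
eef_pos: [570.7, 110.3, 147.6]
ee_rot: [-0.027, 0.936, 0.037, 0.348]
force: [0.2, 0.9, -0.4]
grip_width: 0.399
grip_force: 78.5
```

Emit:
{"name": "send_rows", "arguments": {
  "targets": [0,9.3,0,0,0,0,-1,0,9.2,0,0,0,0,-1,0,0,0,0,0,0,-1,0,0,0,0,0,0,-1]
}}

```text
time_s: 9.78
eef_pos: [572.7, 129.9, 149.1]
ee_rot: [-0.06, 0.922, 0.05, 0.378]
force: [0.9, 0.6, -1.2]
grip_width: 0.394
grip_force: 79.6
```

```bash
python3 - <<'E'
from h import *
from scipy.spatial.transform import Rotation as R
s=monitor.sense(); print(s['joints'],s['eef_pos']); w,x,y,z=s['ee_rot']; print(R.from_quat([x,y,z,w]).as_matrix().round(3))
E
```

```text
[-0.07704011  0.19538559  2.06115084  1.04420205  0.23528276  0.4362274 ] [572.73426456 129.90211628 149.09805852]
[[ 0.709  0.137  0.692]
 [ 0.046 -0.988  0.149]
 [ 0.704 -0.074 -0.706]]
```

```bash
cat >> h.py <<'E'
from scipy.spatial.transform import Rotation as Ro
def tool(az,th):
    a=np.radians(az); t=np.radians(th); h=np.array([np.cos(a),np.sin(a),0]); Z=np.array([0,0,1.])
    x=np.cos(t)*h+np.sin(t)*Z; z=np.sin(t)*h-np.cos(t)*Z
    return np.c_[x,np.cross(z,x),z]
def now():
    s=monitor.sense(); w,x,y,z=s['ee_rot']; return s,Ro.from_quat([x,y,z,w]).as_matrix()
def turn(R1,R2): return Ro.from_matrix(R1.T@R2).as_rotvec(degrees=True)
E
python3 - <<'E'
from h import *
s,R=now(); print(turn(R,tool(3,0)),turn(R,tool(10,0)),turn(R,tool(3,25)), turn(tool(3,0),tool(93,0)))
E
```

```text
[ -5.92200094 -44.66553776   2.99168623] [ -3.18437582 -44.94638871  -3.64385261] [ -6.29836841 -19.69299316   1.60567609] [ -0.  -0. -90.]
```

The wrist can't tilt outward here because joint 5 is near zero. It can tilt sideways with joint 4 positive, so I'll undo this and head along +y instead.

Emit:
{"name": "send_rows", "arguments": {
  "targets": [-1.2,-8.9,0.6,0,0,0,-1,-1.2,-8.9,0.6,0,0,0,-1,-1.2,-8.9,0.6,0,0,0,-1,-1.2,-8.9,0.6,0,0,0,-1,-1.2,-8.9,0.6,0,0,0,-1]
}}

```text
time_s: 10.4
eef_pos: [575.2, 142.8, 151.5]
ee_rot: [-0.029, 0.995, 0.047, 0.082]
force: [-0.5, -0.1, -0.6]
grip_width: 0.396
grip_force: 76.7
```

Emit:
{"name": "send_rows", "arguments": {
  "targets": [0,0,-10,0,0,0,-1,0,0,-10,0,0,0,-1,0,0,-10,0,0,0,-1,0,0,-10,0,0,0,-1,0,0,-10,0,0,0,-1]
}}

```text
time_s: 11.02
eef_pos: [575.2, 143.0, 150.7]
ee_rot: [0.009, 0.88, 0.466, 0.088]
force: [0.1, 0.5, -1.0]
grip_width: 0.392
grip_force: 74.6
```

Emit:
{"name": "send_rows", "arguments": {
  "targets": [0,0,-10,0,0,0,-1,0,0,-10,0,0,0,-1,0,0,-10,0,0,0,-1,0,0,-10,0,0,0,-1,0,0,0,0,0,0,-1]
}}

```text
time_s: 11.65
eef_pos: [575.1, 143.4, 150.6]
ee_rot: [0.038, 0.67, 0.737, 0.08]
force: [0.1, 0.3, -0.5]
grip_width: 0.393
grip_force: 73.7
```

```bash
python3 - <<'E'
from h import *
s,R=now(); print(s['joints'],s['eef_pos'],turn(R,tool(93,0)),turn(R,tool(93,65)))
E
```

```text
[ 0.01462238  0.40116698  1.52504939  0.07579103  1.05134029 -0.11148534] [575.1100287  143.41166829 150.6482996 ] [ 9.66175501 -3.22690905  2.3726692 ] [ 7.2165865  61.60347519  7.55101001]
```

Emit:
{"name": "send_rows", "arguments": {
  "targets": [1.03,8.8,1.08,0,0,0,-1,1.03,8.8,1.08,0,0,0,-1,1.03,8.8,1.08,0,0,0,-1,1.03,8.8,1.08,0,0,0,-1,1.03,8.8,1.08,0,0,0,-1]
}}

```text
time_s: 12.28
eef_pos: [575.0, 143.3, 150.6]
ee_rot: [-0.277, 0.626, 0.667, 0.295]
force: [-0.4, 0.5, -1.3]
grip_width: 0.394
grip_force: 78.3
```

Emit:
{"name": "send_rows", "arguments": {
  "targets": [1.03,8.8,1.08,0,0,0,-1,1.03,8.8,1.08,0,0,0,-1,0,0,0,0,0,0,-1,0,0,0,0,0,0,-1]
}}

```text
time_s: 12.78
eef_pos: [574.9, 144.5, 150.9]
ee_rot: [-0.39, 0.58, 0.613, 0.369]
force: [0.3, -0.1, -0.9]
grip_width: 0.398
grip_force: 81.6
```

```bash
python3 - <<'E'
from h import *
s,R=now(); print(s['joints'],s['eef_pos'],turn(R,tool(93,65)))
u=np.array([-.053,.9986,0]); ux=np.array([.9986,.053,0])
C=np.array([599.4,30.6,0])+20*u; T=C+12.65*u+[0,0,85]; print(T,R.T@(T-s['eef_pos'])/60)
w=cap('wrist','w4.png'); sc=cap('scene','s4.png')
q=sc['K']@(sc['R']@s['eef_pos']+sc['t'].ravel()); p=(q[:2]/q[2]).astype(int)
i=cv2.imread('pics/s4.png'); a=cv2.resize(i[p[1]-60:p[1]+60,p[0]-60:p[0]+60],(400,400),interpolation=cv2.INTER_CUBIC)
b=cv2.resize(cv2.imread('pics/w4.png'),(400,300)); b=cv2.copyMakeBorder(b,0,100,0,0,0)
cv2.imwrite('pics/m5.png',np.hstack([a,b]))
E
```

```text
[-0.38396039  0.71279882  1.47542616  0.96408108  1.63970823 -0.73736049] [574.93973885 144.45338848 150.89051167] [-0.17107476  0.0832464   0.02457391]
[597.66955  63.20429  85.     ] [-1.57643136  0.30443907 -0.77808016]
```

View pics/m5.png

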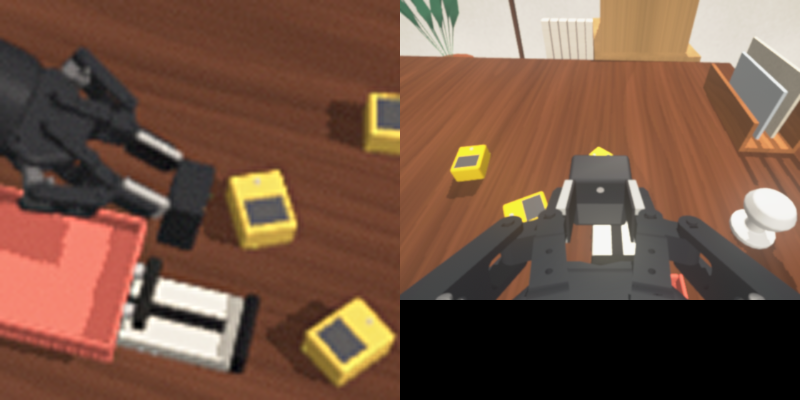

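The orientation is right: the remote is upright with its plain back towards the gripper, at about (185,205) in the left crop. I'll move over the tray and lower it.

Emit:
{"name": "send_rows", "arguments": {
  "targets": [0,0,0,-0.29,0.15,-0.62,-1,0,0,0,-0.29,0.15,-0.62,-1,0,0,0,-0.49,0,0.23,-1,0,0,0,-0.49,0,0.23,-1,0,0,0,0,0,0,-1]
}}

```text
time_s: 13.5
eef_pos: [596.8, 64.3, 84.6]
ee_rot: [-0.392, 0.58, 0.612, 0.369]
force: [-0.2, -0.8, -0.3]
grip_width: 0.392
grip_force: 81.8
```

Emit:
{"name": "send_rows", "arguments": {
  "targets": [0,0,0,-0.08,0,0.04,-1,0,0,0,-0.08,0,0.04,-1,0,0,0,-0.05,0,0.02,-1,0,0,0,0,0,0,-1]
}}

```text
time_s: 14.0
eef_pos: [597.4, 63.8, 71.4]
ee_rot: [-0.391, 0.579, 0.612, 0.37]
force: [0.8, 0.7, -0.9]
grip_width: 0.4
grip_force: 81.7
```

Emit:
{"name": "send_rows", "arguments": {
  "targets": [0,0,0,-0.03,0,0.014,-1,0,0,0,-0.015,0,0.007,-1,0,0,0,0,0,0,-1]
}}

```text
time_s: 14.38
eef_pos: [597.4, 63.9, 68.3]
ee_rot: [-0.391, 0.579, 0.612, 0.37]
force: [-0.0, 0.9, -0.9]
grip_width: 0.394
grip_force: 81.6
```

Emit:
{"name": "send_rows", "arguments": {
  "targets": [0,0,0,-0.015,0,0.007,-1,0,0,0,0,0,0,-1]
}}

```text
time_s: 14.62
eef_pos: [597.4, 63.9, 67.3]
ee_rot: [-0.391, 0.579, 0.612, 0.37]
force: [0.1, -0.5, -0.4]
grip_width: 0.398
grip_force: 81.7
```

Emit:
{"name": "send_rows", "arguments": {
  "targets": [0,0,0,-0.015,0,0.007,-1,0,0,0,0,0,0,-1]
}}

```text
time_s: 14.88
eef_pos: [597.4, 63.8, 66.6]
ee_rot: [-0.391, 0.579, 0.612, 0.37]
force: [0.2, -0.6, 0.8]
grip_width: 0.396
grip_force: 82.9
```

Emit:
{"name": "send_rows", "arguments": {
  "targets": [0,0,0,-0.01,0,0.005,-1,0,0,0,0,0,0,1,0,0,0,0,0,0,1,0,0,0,0,0,0,1,0,0,0,0,0,0,1]
}}

```text
time_s: 15.5
eef_pos: [597.4, 63.9, 65.7]
ee_rot: [-0.391, 0.579, 0.612, 0.37]
force: [0.3, -0.5, -0.2]
grip_width: 1.002
grip_force: 0.0
```

Emit:
{"name": "send_rows", "arguments": {
  "targets": [0,0,0,0,0,-0.4,1,0,0,0,0,0,-0.8,1,0,0,0,0.5,0,-0.7,1,0,0,0,0.7,0,0,1,0,0,0,0,0,0,1]
}}

```text
time_s: 16.12
eef_pos: [601.9, -8.9, 181.4]
ee_rot: [-0.389, 0.579, 0.614, 0.371]
force: [-0.3, -0.6, -0.4]
grip_width: 0.998
grip_force: 0.0
```

```bash
python3 - <<'E'
from h import *
s,R=now(); print(s['eef_pos'],turn(R,tool(93,0)))
t=cap('top','t5.png');sc=cap('scene','s5.png')
def pr(X,c): q=c['K']@(c['R']@np.array(X)+c['t'].ravel());return (q[:2]/q[2]).astype(int)
o=[]
for c,f in((t,'t5'),(sc,'s5')):
    p=pr([599,40,60],c);i=cv2.imread(f'pics/{f}.png');o.append(cv2.resize(i[p[1]-50:p[1]+50,p[0]-50:p[0]+50],(400,400),interpolation=cv2.INTER_CUBIC));print(p)
cv2.imwrite('pics/m6.png',np.hstack(o))
E
```

```text
[601.89623323  -8.9244807  181.44388232] [  0.10817109 -65.00952504   0.33030087]
[257 194]
[289 216]
```

View pics/m6.png

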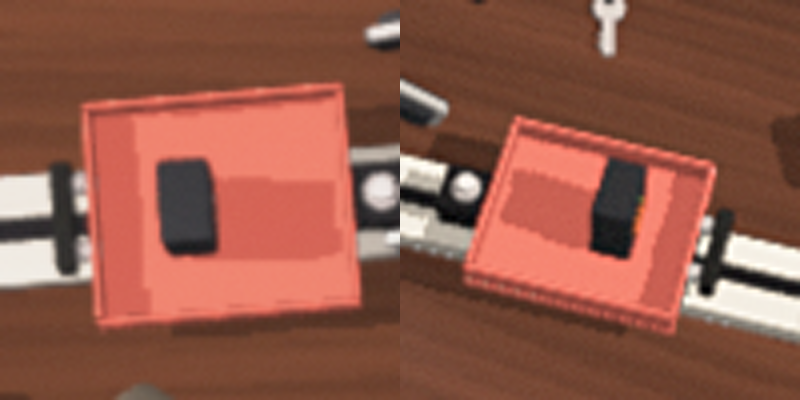

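The remote stands in the tray with the orange button on the +y (black-end) side. Next I'll close the fingers, go vertical behind it and tip it towards −y.

Emit:
{"name": "send_rows", "arguments": {
  "targets": [0,-9.3,0,0,0,0,-1,0,-9.3,0,0,0,0,-1,0,-9.3,0,0,0,0,-1,0,-9.3,0,0,0,0,-1,0,-9.3,0,0,0,0,-1]
}}

```text
time_s: 16.85
eef_pos: [601.2, -9.7, 177.9]
ee_rot: [-0.116, 0.679, 0.717, 0.109]
force: [0.1, -0.6, -0.6]
grip_width: -0.001
grip_force: 0.0
```

Emit:
{"name": "send_rows", "arguments": {
  "targets": [0,-9.3,0,0,0,0,-1,0,-9.2,0,0,0,0,-1,0,0,0,0.9,0,0,-1,0,0,0,0.9,0,0,-1,0,0,0,0,0,0,-1]
}}

```text
time_s: 17.48
eef_pos: [594.5, 101.7, 177.7]
ee_rot: [-0.002, 0.686, 0.728, 0.0]
force: [0.0, -0.8, -0.5]
grip_width: 0.001
grip_force: 0.0
```

Emit:
{"name": "send_rows", "arguments": {
  "targets": [0,0,0,0,0.04,0.85,-1,0,0,0,0,0,0.84,-1,0,0,0,-0.2,0,0,-1,0,0,0,-0.1,0,0,-1,0,0,0,-0.08,0,0,-1]
}}

```text
time_s: 18.1
eef_pos: [600.3, 75.2, 80.0]
ee_rot: [0.0, 0.688, 0.726, 0.002]
force: [-0.0, 0.1, 0.7]
grip_width: 0.001
grip_force: 0.0
```

Emit:
{"name": "send_rows", "arguments": {
  "targets": [0,0,0,-0.07,0,0,-1,0,0,0,-0.07,0,0,-1,0,0,0,-0.07,0,0,-1,0,0,0,-0.07,0,0,-1,0,0,0,-0.07,0,0,-1]
}}

```text
time_s: 18.73
eef_pos: [600.3, 55.1, 77.7]
ee_rot: [-0.001, 0.687, 0.726, 0.001]
force: [0.3, 0.1, -0.3]
grip_width: 0.0
grip_force: 0.0
```

Emit:
{"name": "send_rows", "arguments": {
  "targets": [0,0,0,-0.07,0,0,-1,0,0,0,-0.07,0,0,-1,0,0,0,0,0,0,-1,0,0,0,0,0,0,-1]
}}

```text
time_s: 19.23
eef_pos: [600.7, 47.0, 77.7]
ee_rot: [-0.001, 0.687, 0.726, 0.001]
force: [-0.4, -0.0, 0.2]
grip_width: 0.001
grip_force: 0.0
```

```bash
python3 - <<'E'
from h import *
sc=cap('scene','s6.png'); t=cap('top','t6.png')
for c in(sc,t):
    q=c['K']@(c['R']@np.array([599,30,40])+c['t'].ravel());p=(q[:2]/q[2]).astype(int)
    h=cv2.cvtColor(c['img'],cv2.COLOR_RGB2HSV)[p[1]-45:p[1]+45,p[0]-45:p[0]+45]
    m=(h[...,2]<90).astype('uint8'); o=((h[...,0]>8)&(h[...,0]<25)&(h[...,1]>190)&(h[...,2]>150)).astype('uint8')
    n,l,st,ce=cv2.connectedComponentsWithStats(o); k=st[1:,4].argmax()+1 if n>1 else 0
    print(p,'orange px',o.sum(),st[k],ce[k]+p-45)
E
```

```text
[285 219] orange px 0 [   0    0   90   90 8100] [284.5 218.5]
[262 196] orange px 0 [   0    0   90   90 8100] [261.5 195.5]
```

Emit:
{"name": "send_rows", "arguments": {
  "targets": [0,0,0,-0.08,0,0,-1,0,0,0,-0.08,0,0,-1,0,0,0,0,0,0,-1,0,0,0,0,0,-0.6,-1,0,0,0,0.5,0,-0.4,-1]
}}

```text
time_s: 19.95
eef_pos: [600.1, 66.1, 139.1]
ee_rot: [-0.0, 0.688, 0.725, 0.001]
force: [0.6, -0.1, 0.3]
grip_width: -0.001
grip_force: 0.0
```

```bash
python3 - <<'E'
from h import *
t=cap('top','t7.png');sc=cap('scene','s7.png')
def pr(X,c): q=c['K']@(c['R']@np.array(X)+c['t'].ravel());return (q[:2]/q[2]).astype(int)
o=[]
for c,f in((t,'t7'),(sc,'s7')):
    p=pr([599,30,40],c);i=cv2.imread(f'pics/{f}.png');o.append(cv2.resize(i[p[1]-50:p[1]+50,p[0]-50:p[0]+50],(400,400),interpolation=cv2.INTER_CUBIC));print(p)
cv2.imwrite('pics/m7.png',np.hstack(o))
E
```

```text
[262 196]
[285 219]
```

View pics/m7.png

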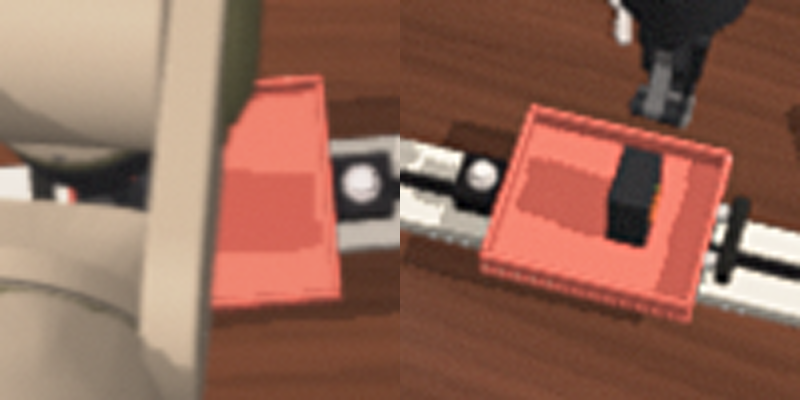

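The scene view shows the remote still standing at about (635,195), so the shut fingers contact higher up than the TCP. I'll repeat with the TCP at 55 mm, just above the wall tops.

Emit:
{"name": "send_rows", "arguments": {
  "targets": [0,0,0,0.5,0,0,-1,0,0,0,0,0,0.7,-1,0,0,0,0,0,0.7,-1,0,0,0,-0.2,0,0,-1,0,0,0,-0.1,0,0,-1]
}}

```text
time_s: 20.68
eef_pos: [599.9, 78.0, 55.2]
ee_rot: [-0.0, 0.688, 0.726, 0.002]
force: [1.1, 0.2, 0.2]
grip_width: -0.001
grip_force: 0.0
```

Emit:
{"name": "send_rows", "arguments": {
  "targets": [0,0,0,-0.08,0,0,-1,0,0,0,-0.08,0,0,-1,0,0,0,-0.08,0,0,-1,0,0,0,-0.08,0,0,-1,0,0,0,-0.08,0,0,-1]
}}

```text
time_s: 21.3
eef_pos: [600.3, 55.1, 53.8]
ee_rot: [-0.001, 0.687, 0.726, 0.001]
force: [1.1, -0.5, 0.4]
grip_width: 0.001
grip_force: 0.0
```

```bash
cat > o.py <<'E'
from h import *
import sys
s=monitor.sense()
c=cap('scene',sys.argv[1]+'.png'); q=c['K']@(c['R']@np.array([599,30,40])+c['t'].ravel());p=(q[:2]/q[2]).astype(int)
# non-coral dark region and orange inside tray window
im=c['img'].astype(int); w=im[p[1]-35:p[1]+25,p[0]-35:p[0]+35]
h=cv2.cvtColor(w.astype('uint8'),cv2.COLOR_RGB2HSV)
o=(h[...,0]>=7)&(h[...,0]<25)&(h[...,1]>170)&(h[...,2]>120)
r=(h[...,0]>=0)
y,x=np.nonzero(o); print(s['time_s'],s['eef_pos'],s['force'],'orange',o.sum(),(x.mean()+p[0]-35,y.mean()+p[1]-35) if o.any() else '')
E
python3 o.py s8
```

```text
21.3 [600.2568184   55.06836539  53.75954005] [ 1.072022   -0.4677634   0.43320527] orange 15 (np.float64(294.6), np.float64(220.13333333333333))
```

Emit:
{"name": "send_rows", "arguments": {
  "targets": [0,0,0,-0.08,0,0,-1,0,0,0,-0.08,0,0,-1,0,0,0,0,0,0,-1,0,0,0,0,0,0,-1]
}}

```text
time_s: 21.85
eef_pos: [600.8, 45.8, 53.7]
ee_rot: [-0.001, 0.687, 0.726, 0.001]
force: [0.1, -0.0, -0.4]
grip_width: 0.002
grip_force: 0.0
```

```bash
python3 o.py s9
```

```text
21.85 [600.77657032  45.84945231  53.6994546 ] [ 0.06796758 -0.027016   -0.3831032 ] orange 65 (np.float64(277.6461538461538), np.float64(214.15384615384616))
```

Emit:
{"name": "send_rows", "arguments": {
  "targets": [0,0,0,-0.08,0,0,-1,0,0,0,-0.08,0,0,-1,0,0,0,0,0,0,-1]
}}

```text
time_s: 22.28
eef_pos: [601.4, 35.7, 53.7]
ee_rot: [-0.001, 0.688, 0.726, 0.001]
force: [-0.1, -0.3, -1.1]
grip_width: -0.005
grip_force: 0.0
```

```bash
python3 o.py s10
```

```text
22.275 [601.38566209  35.74435099  53.70664962] [-0.104593   -0.28335529 -1.13351716] orange 43 (np.float64(277.0232558139535), np.float64(215.13953488372093))
```

The orange area grew from 15 to 65 px, so it has most likely tipped. I have no picture views left, so I'll clear the arm and check the remote's outline by numbers.

Emit:
{"name": "send_rows", "arguments": {
  "targets": [0,0,0,0,0,-0.6,-1,0,0,0,0,0,-0.9,-1,0,0,0,0.9,0,0,-1,0,0,0,0.9,0,0,-1,0,0,0,0.7,0,0,-1]
}}

```text
time_s: 22.95
eef_pos: [592.6, 187.8, 144.2]
ee_rot: [-0.001, 0.687, 0.727, 0.001]
force: [0.1, -0.5, 0.0]
grip_width: -0.004
grip_force: 0.0
```

```bash
cat > chk.py <<'E'
from h import *
import sys
s=monitor.sense();print(s['time_s'],s['eef_pos'])
n=sys.argv[1]
for cam in('scene','top'):
    f=cam[0]+n; c=cap(cam,f+'.png'); q=c['K']@(c['R']@np.array([599,20,40])+c['t'].ravel());p=(q[:2]/q[2]).astype(int)
    x0,y0=p-45; w=c['img'][y0:y0+90,x0:x0+90]; h=cv2.cvtColor(w,cv2.COLOR_RGB2HSV)
    red=((h[...,0]<6)|(h[...,0]>174))&(h[...,1]>120)&(h[...,2]>130)
    red=red.astype('uint8')
    red=cv2.morphologyEx(red,cv2.MORPH_CLOSE,np.ones((3,3)))
    cs,_=cv2.findContours(red,cv2.RETR_EXTERNAL,2); k=cv2.convexHull(max(cs,key=cv2.contourArea))
    tray=cv2.fillConvexPoly(np.zeros_like(red),k,1)
    dark=((h[...,2]<95)&(tray>0)).astype('uint8')
    o=((h[...,0]>=7)&(h[...,0]<25)&(h[...,1]>170)&(h[...,2]>150)&(tray>0))
    print(cam,'tray hull',(k.reshape(-1,2).min(0)+[x0,y0]),(k.reshape(-1,2).max(0)+[x0,y0]))
    for nm,m,z in(('dark|orange',(dark>0)|o,60),('orange',o,60)):
        m=m.astype('uint8');N,l,st,ce=cv2.connectedComponentsWithStats(m)
        for j in range(1,N):
            if st[j,4]>12:
                r=cv2.minAreaRect(np.argwhere(l==j)[:,::-1].astype('float32')+np.float32([x0,y0]))
                print(nm,st[j,4],'rect',np.round(r[0],1),np.round(r[1],1),round(r[2]),'world@60',ray(f,*(ce[j]+[x0,y0]),60).round(1), np.array([ray(f,*b,60)[:2] for b in cv2.boxPoints(r)]).round(0).tolist())
E
python3 chk.py 11
```

```text
22.95 [592.62222374 187.77363937 144.23318093]
scene tray hull [255 195] [317 249]
dark|orange 350 rect [276.5 216.6] [21.6 17.5] 14 world@60 [610.2   7.6  60. ] [[637.0, -18.0], [585.0, -25.0], [582.0, 33.0], [634.0, 38.0]]
orange 76 rect [278.5 214. ] [8. 9.] 90 world@60 [601.    9.8  60. ] [[593.0, -5.0], [585.0, 17.0], [608.0, 25.0], [616.0, 3.0]]
top tray hull [227 164] [296 226]
dark|orange 478 rect [274.6 195.3] [20.7 25. ] 86 world@60 [596.5   4.2  60. ] [[617.0, 32.0], [620.0, -21.0], [576.0, -23.0], [574.0, 29.0]]
orange 139 rect [272.5 194. ] [12. 13.] 90 world@60 [599.3   8.4  60. ] [[613.0, 22.0], [612.0, -5.0], [587.0, -5.0], [587.0, 22.0]]
```

The remote is flat. Both cameras put the 27 mm orange disc at about (600,9) at a height of 60 mm, and its outline is 52×44 mm, about 26 mm along the tray from its middle. Now I'll lower the shut fingers between the pad and the black end block.

Emit:
{"name": "send_rows", "arguments": {
  "targets": [0,0,0,-0.58,0,0,-1,0,0,0,0,0,0.8,-1,0,0,0,0,0,0.8,-1,0,0,0,0,0,0.35,-1,0,0,0,0,0,0,-1]
}}

```text
time_s: 23.68
eef_pos: [594.1, 150.6, 25.6]
ee_rot: [-0.002, 0.688, 0.726, -0.0]
force: [0.1, -0.3, -0.7]
grip_width: 0.001
grip_force: 0.0
```

Emit:
{"name": "send_rows", "arguments": {
  "targets": [0,0,0,0,0,0.07,-1,0,0,0,0,0,0.06,-1,0,0,0,0,0,0,-1]
}}

```text
time_s: 24.05
eef_pos: [595.1, 151.3, 19.5]
ee_rot: [-0.001, 0.687, 0.726, 0.001]
force: [-0.4, 0.1, -0.0]
grip_width: -0.0
grip_force: 0.0
```

Emit:
{"name": "send_rows", "arguments": {
  "targets": [0,0,0,-0.15,0,0,-1,0,0,0,-0.1,0,0,-1,0,0,0,-0.06,0,0,-1,0,0,0,0,0,0,-1]
}}

```text
time_s: 24.55
eef_pos: [596.0, 132.4, 19.2]
ee_rot: [-0.001, 0.687, 0.726, 0.001]
force: [0.9, 0.5, 0.7]
grip_width: -0.003
grip_force: 0.0
```

Emit:
{"name": "send_rows", "arguments": {
  "targets": [0,0,0,-0.05,0,0,-1,0,0,0,0,0,0,-1]
}}

```text
time_s: 24.8
eef_pos: [596.2, 129.7, 19.2]
ee_rot: [-0.001, 0.687, 0.726, 0.001]
force: [0.0, 0.5, 0.9]
grip_width: 0.0
grip_force: 0.1
```

Emit:
{"name": "send_rows", "arguments": {
  "targets": [0,0,0,-0.05,0,0,-1,0,0,0,0,0,0,-1]
}}

```text
time_s: 25.05
eef_pos: [596.3, 126.6, 19.1]
ee_rot: [-0.001, 0.687, 0.726, 0.001]
force: [0.1, 0.2, 0.1]
grip_width: 0.0
grip_force: 0.2
```

Emit:
{"name": "send_rows", "arguments": {
  "targets": [0,0,0,-0.05,0,0,-1,0,0,0,0,0,0,-1]
}}

```text
time_s: 25.3
eef_pos: [596.5, 123.7, 19.2]
ee_rot: [-0.001, 0.687, 0.726, 0.001]
force: [0.2, 1.0, 1.4]
grip_width: -0.003
grip_force: 0.5
```

Emit:
{"name": "send_rows", "arguments": {
  "targets": [0,0,0,-0.04,0,0,-1,0,0,0,0,0,0,-1]
}}

```text
time_s: 25.55
eef_pos: [596.6, 121.3, 19.2]
ee_rot: [-0.001, 0.687, 0.726, 0.001]
force: [-0.5, 1.6, 0.6]
grip_width: 0.002
grip_force: 1.0
```

Emit:
{"name": "send_rows", "arguments": {
  "targets": [0,0,0,-0.04,0,0,-1,0,0,0,0,0,0,-1]
}}

```text
time_s: 25.8
eef_pos: [596.8, 118.7, 19.2]
ee_rot: [-0.001, 0.687, 0.726, 0.001]
force: [0.2, 2.1, 0.9]
grip_width: 0.001
grip_force: 1.0
```

Emit:
{"name": "send_rows", "arguments": {
  "targets": [0,0,0,-0.04,0,0,-1,0,0,0,0,0,0,-1]
}}

```text
time_s: 26.05
eef_pos: [596.9, 116.3, 19.1]
ee_rot: [-0.001, 0.687, 0.726, 0.001]
force: [-0.3, 0.9, 0.9]
grip_width: 0.003
grip_force: 1.0
```

```bash
python3 chk.py 12
```

```text
26.05 [596.92008515 116.25392814  19.12128445]
scene tray hull [252 195] [311 248]
dark|orange 353 rect [273.7 216.1] [21.8 17.7] 14 world@60 [6.111e+02 3.000e-01 6.000e+01] [[638.0, -25.0], [585.0, -33.0], [583.0, 26.0], [635.0, 32.0]]
orange 74 rect [275.5 214. ] [8. 9.] 90 world@60 [602.7   2.1  60. ] [[596.0, -13.0], [588.0, 9.0], [611.0, 17.0], [619.0, -5.0]]
top tray hull [240 164] [300 225]
dark|orange 22 rect [244.2 182.7] [ 1.7 15.3] 12 world@60 [625.3  68.   60. ] [[610.0, 73.0], [642.0, 66.0], [641.0, 62.0], [609.0, 69.0]]
dark|orange 496 rect [278.2 194.8] [21.  25.4] 86 world@60 [597.4  -3.3  60. ] [[618.0, 25.0], [621.0, -29.0], [577.0, -31.0], [574.0, 22.0]]
orange 139 rect [276. 194.] [12. 12.] 90 world@60 [599.6   1.   60. ] [[613.0, 14.0], [612.0, -12.0], [586.0, -11.0], [587.0, 14.0]]
```

The tray slides with the pad at about 2 N and has moved about 7 mm. I'll push faster through the stretch before the first stop.

Emit:
{"name": "send_rows", "arguments": {
  "targets": [0,0,0,-0.06,0,0,-1,0,0,0,-0.08,0,0,-1,0,0,0,-0.08,0,0,-1,0,0,0,-0.08,0,0,-1,0,0,0,-0.08,0,0,-1]
}}

```text
time_s: 26.78
eef_pos: [598.2, 93.4, 19.1]
ee_rot: [-0.001, 0.687, 0.726, 0.001]
force: [0.5, 4.2, 1.3]
grip_width: 0.002
grip_force: 2.1
```

Emit:
{"name": "send_rows", "arguments": {
  "targets": [0,0,0,-0.08,0,0,-1,0,0,0,-0.08,0,0,-1,0,0,0,-0.08,0,0,-1,0,0,0,-0.07,0,0,-1,0,0,0,-0.05,0,0,-1]
}}

```text
time_s: 27.4
eef_pos: [599.5, 72.0, 19.1]
ee_rot: [-0.001, 0.687, 0.726, 0.001]
force: [1.9, 3.7, 1.1]
grip_width: 0.001
grip_force: 2.3
```

```bash
cat > pos.py <<'E'
from h import *
import sys
s=monitor.sense(); c=cap('top','p.png')
h=cv2.cvtColor(c['img'],cv2.COLOR_RGB2HSV)[160:225,230:420]
o=((h[...,0]>=7)&(h[...,0]<25)&(h[...,1]>200)&(h[...,2]>170))
# tray -y edge: last coral column along rows near rail; pin: bright pixel blob beyond
red=((h[...,0]<6)|(h[...,0]>174))&(h[...,1]>120)&(h[...,2]>130)
e=np.median([np.nonzero(r)[0].max() for r in red[15:50]])+230
y,x=np.nonzero(o); print(s['time_s'],s['eef_pos'].round(1),s['force'].round(1),'tray edge px',e,'rim y',ray('p',e,195,52).round(1)[1],'orange',o.sum(),x.mean()+230 if o.any() else '')
E
python3 pos.py
```

```text
27.4 [599.5  72.   19.1] [1.9 3.7 1.1] tray edge px 319.0 rim y -89.3 orange 52 297.0961538461538
```

Emit:
{"name": "send_rows", "arguments": {
  "targets": [0,0,0,-0.07,0,0,-1,0,0,0,-0.08,0,0,-1,0,0,0,-0.07,0,0,-1,0,0,0,-0.06,0,0,-1,0,0,0,-0.03,0,0,-1]
}}

```text
time_s: 28.08
eef_pos: [600.5, 53.4, 19.0]
ee_rot: [-0.001, 0.687, 0.726, 0.001]
force: [1.8, 4.5, 3.5]
grip_width: 0.005
grip_force: 2.4
```

Emit:
{"name": "send_rows", "arguments": {
  "targets": [0,0,0,-0.03,0,0,-1,0,0,0,-0.03,0,0,-1,0,0,0,-0.03,0,0,-1]
}}

```text
time_s: 28.45
eef_pos: [600.8, 48.2, 19.0]
ee_rot: [-0.001, 0.687, 0.726, 0.001]
force: [2.3, 4.4, 3.5]
grip_width: 0.001
grip_force: 2.5
```

Emit:
{"name": "send_rows", "arguments": {
  "targets": [0,0,0,-0.03,0,0,-1,0,0,0,-0.03,0,0,-1,0,0,0,-0.03,0,0,-1]
}}

```text
time_s: 28.82
eef_pos: [601.1, 42.8, 19.0]
ee_rot: [-0.001, 0.687, 0.726, 0.001]
force: [3.2, 4.4, 3.4]
grip_width: -0.001
grip_force: 2.6
```

Emit:
{"name": "send_rows", "arguments": {
  "targets": [0,0,0,-0.03,0,0,-1,0,0,0,-0.03,0,0,-1,0,0,0,-0.03,0,0,-1]
}}

```text
time_s: 29.2
eef_pos: [601.4, 37.4, 19.0]
ee_rot: [-0.001, 0.687, 0.726, 0.001]
force: [2.3, 4.1, 2.8]
grip_width: 0.001
grip_force: 2.6
```

Emit:
{"name": "send_rows", "arguments": {
  "targets": [0,0,0,-0.03,0,0,-1,0,0,0,-0.03,0,0,-1,0,0,0,-0.03,0,0,-1]
}}

```text
time_s: 29.58
eef_pos: [601.7, 32.1, 19.0]
ee_rot: [-0.001, 0.687, 0.726, 0.001]
force: [3.2, 5.0, 3.0]
grip_width: -0.0
grip_force: 2.6
```

Emit:
{"name": "send_rows", "arguments": {
  "targets": [0,0,0,-0.03,0,0,-1,0,0,0,-0.03,0,0,-1,0,0,0,-0.03,0,0,-1]
}}

```text
time_s: 29.95
eef_pos: [602.0, 26.7, 19.0]
ee_rot: [-0.001, 0.687, 0.726, 0.001]
force: [2.7, 3.5, 3.2]
grip_width: -0.003
grip_force: 2.6
```

Emit:
{"name": "send_rows", "arguments": {
  "targets": [0,0,0,-0.03,0,0,-1,0,0,0,-0.03,0,0,-1,0,0,0,-0.03,0,0,-1]
}}

```text
time_s: 30.32
eef_pos: [602.2, 21.1, 18.9]
ee_rot: [-0.001, 0.687, 0.726, 0.001]
force: [2.9, 2.3, 4.3]
grip_width: 0.001
grip_force: 2.2
```

Emit:
{"name": "send_rows", "arguments": {
  "targets": [0,0,0,-0.03,0,0,-1,0,0,0,-0.03,0,0,-1]
}}

```text
time_s: 30.58
eef_pos: [602.1, 17.3, 18.7]
ee_rot: [-0.001, 0.687, 0.726, 0.001]
force: [0.8, 0.7, 2.7]
grip_width: -0.004
grip_force: 1.3
```

```bash
python3 pos.py
```

```text
30.575 [602.1  17.3  18.7] [0.8 0.7 2.7] tray edge px 345.0 rim y -144.1 orange 44 322.70454545454544
```

Emit:
{"name": "send_rows", "arguments": {
  "targets": [0,0,0,-0.03,0,0,-1,0,0,0,0,0,0,-1]
}}

```text
time_s: 30.88
eef_pos: [602.0, 15.7, 18.5]
ee_rot: [-0.001, 0.687, 0.726, 0.001]
force: [0.6, 0.7, 1.1]
grip_width: -0.001
grip_force: 0.7
```

```bash
python3 pos.py
```

```text
30.875 [602.   15.7  18.5] [0.6 0.7 1.1] tray edge px 346.0 rim y -146.3 orange 62 324.7258064516129
```

Emit:
{"name": "send_rows", "arguments": {
  "targets": [0,0,0,0,0,0,-1,0,0,0,0,0,0,-1]
}}

```text
time_s: 31.18
eef_pos: [602.1, 16.0, 18.6]
ee_rot: [-0.001, 0.687, 0.726, 0.001]
force: [-1.2, -0.1, 0.8]
grip_width: -0.004
grip_force: 0.4
```

```bash
cat > pin.py <<'E'
from h import *
# pin head vs tray in the scene camera: bright blob beyond the tray's -y side
def pr(X,c): q=c['K']@(c['R']@np.array(X)+c['t'].ravel());return q[:2]/q[2]
def m(f,rimy):
    i=cv2.imread(f'pics/{f}.png'); c=np.load(f'pics/{f}.npz')
    ctr=np.array([599.4+.053*(-37.5-rimy),rimy+70,0]); P=ctr+86*np.array([.053,-.9986,0])
    e=[pr(P+[0,0,z],c) for z in(46,50,55.5)]
    g=i.max(2); u,v=e[1].astype(int); w=g[v-12:v+13,u-12:u+13].astype(float)
    n,l,st,ce=cv2.connectedComponentsWithStats((w>150).astype('uint8'))
    print(f,np.round(e,1).tolist()); [print(st[k,4],(ce[k]+[u-12,v-12]).round(2)) for k in range(1,n) if 3<st[k,4]]
if __name__=='__main__':
    m('s11',-37.5); m('s12',-45); cap('scene','s13.png'); m('s13',-146.3)
E
python3 pos.py; python3 pin.py
```

```text
31.175 [602.1  16.   18.6] [-1.2 -0.1  0.8] tray edge px 346.0 rim y -146.3 orange 56 324.9821428571429
s11 [[255.7, 211.0], [255.6, 210.2], [255.5, 209.2]]
83 [263.76 212.41]
44 [245.77 209.25]
26 [255.35 212.15]
29 [245.66 220.38]
s12 [[253.0, 210.4], [252.9, 209.6], [252.8, 208.5]]
75 [260.85 212.04]
48 [243.06 208.58]
16 [251.69 210.56]
26 [242.35 219.38]
s13 [[217.0, 201.4], [216.8, 200.6], [216.6, 199.5]]
31 [223.26 201.16]
46 [207.11 199.87]
31 [225.1  205.39]
22 [215.73 202.82]
24 [206.17 210.42]
```

Emit:
{"name": "send_rows", "arguments": {
  "targets": [0,0,0,-0.03,0,0,-1,0,0,0,-0.03,0,0,-1,0,0,0,0,0,0,-1]
}}

```text
time_s: 31.65
eef_pos: [602.5, 12.9, 18.8]
ee_rot: [-0.001, 0.687, 0.726, 0.001]
force: [-1.0, 4.4, 1.4]
grip_width: 0.0
grip_force: 2.1
```

```bash
python3 pos.py
```

```text
31.65 [602.5  12.9  18.8] [-1.   4.4  1.4] tray edge px 347.0 rim y -148.4 orange 63 325.3333333333333
```

Emit:
{"name": "send_rows", "arguments": {
  "targets": [0,0,0,-0.03,0,0,-1,0,0,0,0,0,0,-1]
}}

```text
time_s: 31.95
eef_pos: [602.5, 12.1, 18.8]
ee_rot: [-0.002, 0.687, 0.726, 0.002]
force: [-1.2, 9.1, 1.5]
grip_width: 0.0
grip_force: 4.1
```

```bash
python3 pos.py
```

```text
31.95 [602.5  12.1  18.8] [-1.2  9.1  1.5] tray edge px 347.0 rim y -148.4 orange 61 325.37704918032784
```

The force rose to 9 N while the tray stayed still, so it is locked in the first stop after about 111 mm of motion. Backing off and lifting clear.

Emit:
{"name": "send_rows", "arguments": {
  "targets": [0,0,0,0.1,0,0,-1,0,0,0,0.3,0,0,-1,0,0,0,0.3,0,0,-1,0,0,0,0,0,-0.8,-1,0,0,0,0,0,-0.8,-1]
}}

```text
time_s: 32.62
eef_pos: [600.0, 53.5, 116.0]
ee_rot: [-0.001, 0.687, 0.727, 0.001]
force: [0.3, -0.8, 0.2]
grip_width: 0.001
grip_force: 0.0
```

Emit:
{"name": "send_rows", "arguments": {
  "targets": [0,0,0,0,0,-0.8,-1,0,0,0,0.8,0,0,-1,0,0,0,0.8,0,0,-1,0,0,0,0.8,0,0,-1,0,0,0,0,0,0,-1]
}}

```text
time_s: 33.25
eef_pos: [591.5, 199.8, 163.2]
ee_rot: [-0.001, 0.686, 0.728, 0.001]
force: [-0.0, -0.4, 0.3]
grip_width: -0.003
grip_force: 0.0
```

```bash
sed -i 's/\[599,20,40\]/[605,-80,40]/' chk.py; python3 chk.py 14; python3 pos.py; python3 - <<'E'
from pin import *
m('s14',-147)
E
```

```text
33.25 [591.46370082 199.79561994 163.20130494]
scene tray hull [214 186] [277 239]
dark|orange 348 rect [236.6 207.1] [22.1 17.5] 14 world@60 [ 617.4 -101.1   60. ] [[644.0, -126.0], [592.0, -136.0], [589.0, -76.0], [641.0, -68.0]]
orange 74 rect [238.  204.5] [10.  7.] 0 world@60 [ 608.5 -101.5   60. ] [[622.0, -109.0], [602.0, -118.0], [594.0, -92.0], [614.0, -85.0]]
top tray hull [279 160] [349 222]
dark|orange 496 rect [326.7 190.9] [20.9 26.2] 85 world@60 [ 603.2 -105.    60. ] [[624.0, -76.0], [628.0, -132.0], [583.0, -133.0], [580.0, -79.0]]
orange 136 rect [325. 190.] [12. 12.] 90 world@60 [ 605.9 -102.1   60. ] [[619.0, -89.0], [618.0, -115.0], [593.0, -114.0], [593.0, -89.0]]
33.35 [592.1 196.6 163.2] [ 0.1 -0.2 -0.9] tray edge px 347.0 rim y -148.4 orange 56 324.69642857142856
s14 [[216.7, 201.4], [216.6, 200.6], [216.3, 199.5]]
18 [225.33 194.72]
56 [222.91 206.14]
43 [206.86 199.88]
27 [215.22 203.04]
24 [206.17 210.42]
```

```bash
python3 -c "
from rig import job; print(job.finish_job())"
```

```text
the job is handed in; nothing more can be done
None
```

The job is handed in: the remote lies flat in the coral tray, orange button up (about 26 mm from the tray's middle), and the tray held still against a 9 N push at about 130 mm of travel, which fits the first stop; I never saw the index pin drop clearly, and the hand-in returned no verdict.

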